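Clamp a relief tile on the sloped carving easel

TASK

Get the long clay tile ready for carving on the sloped easel: draw the locking pin out of its bore behind the sprung lower jaw and park it upright in the open notch at the easel's side, down on its collar. Then set the long tile, face up, on the narrow sloped deck, pushing the jaw down the slope to get it in, so that it lies flat on the deck, square and centred, with its upper end fully home under the hook. Treat the tile gently, for it is brittle, and leave the short tile, the beaker and the brush where they are.

Things in the scene. Friction and masses are not known exactly. Their poses are not given: they have to be found in the camera images.
- deck: Top bar of the fixed easel: grey steel, 36 mm wide, 16 mm thick, sloped 30 deg, low end towards the robot (yaw up to 20 deg). Origin: mid-width on its top face, 115 mm above the bench. x up the slope along the deck, z out of the top face, y left. Top face runs x = -115 to 80 mm. Narrow struts (24 mm) under it stand on a wooden foot 110 mm wide, 16 mm high.
- hook (a point): Foot of the hook's stop face at the deck's upper end (deck x = 62 mm, y = 0, on the top face). The hook is fixed; its overhang reaches from the stop 8 mm down the slope, 17 to 23 mm above the deck, and holds a 14 mm tile down. At home the tile's upper end is at this stop, its centre at deck x = 7 mm. Axes as the deck's.
- jaw_face (a point): Foot of the sprung jaw's clamping face, at rest at deck x = -36 mm. Jaw: upright plate 9 mm thick, 30 wide, 40 high. It slides down the slope up to 28 mm against a spring (2.5 N plus 1.6 N per 10 mm), but only about 2 mm while the pin stands behind it. The tile fits down past the overhang only with the jaw held back 20 mm or more; the spring then pushes it up to the stop.
- bore (a point): Mouth of the pin's bore on the deck's top face, just behind (down the slope of) the jaw, at deck x = -56.5 mm, y = 0: a 12 mm square hole square to the deck, right through its 16 mm. Axes as the deck's.
- notch (a point): Where the pin's axis stands when parked: deck x = -86, y = 50.5 mm, on the top face of the deck's side tab (level with the deck's face, 16 mm thick, x = -106 to -66 mm, out to y = 66 mm). The notch is a through slot 13 mm wide in x, open at the outer (+y) end, closed end at y = 44 mm; 40 mm of free space below and outside. Axes as the deck's.
- pin: Loose steel locking pin, about 70 g. Origin on its axis at the collar's underside; z along the pin to the head. Shank 10 mm round, 39 mm long below the collar, round end; collar 20 mm across, 8 high; neck 8 mm thick; dark round head 20 mm across at z = 48 to 74 mm, for gripping. Starts in the bore, square to the deck, collar resting on it. Its yaw has no meaning.
- tile: Long fired clay tile with a shallow relief face, 110 x 60 x 14 mm, about 0.19 kg, lying face up on the bench. Origin: centre of its underside; x along its length, z out of its face. Either end may go up the slope. Brittle: lower it onto the rigid deck slowly (about 10 mm/s), stopping at the first touch; do not lean on it.
- short_tile: Short clay tile, 78 x 60 x 14 mm, lying on the bench; not to be moved. Origin: centre of its underside, x along its length.
- beaker: Clay beaker, 72 mm across and 85 mm high, standing on the bench; not to be moved. Origin: centre of its underside.
- brush: Brush, 170 mm long, lying on the bench; not to be moved. Origin near its middle, on the bench; x along it.
Mind the look-alikes: they are no part of the job. What is shaped like the pin but brown or green is not meant.

How it is judged:
By the outcome, as a careful person would: the job done as asked, in the order asked, and still so for the second after the job is handed in, with the robot touching nothing.
It also fails if it takes over 66 s, if anything falls off the work surface, if the arm or the gripper's body presses on something with over 40 N, if the wrist force passes 120 N, or if a joint passes its speed limit or range.

ROBOT

A 6-joint arm with a two-finger parallel gripper is mounted at the origin on the work surface. World frame = base frame: x ahead of the robot, y to its left, z up, the work surface at z = 0. Lengths are in m, angles in rad, forces in N, time in s.
With the tool pointing down it reaches from about 0.375 to 0.9 m from the base axis. Payload 3.1 kg.
Tool frame: the origin (TCP) lies at the very end of the fingers, on their centre line; the grasp point (between the pads) lies 19 mm behind it (robot.grip_depth is the distance from the TCP to the grasp point, in m); z points along the fingers, y is the direction in which the jaws open and shut (so a half turn about z gives the same grasp; the last joint's range is limited). The gripper opens to 87 mm and grips with 3 to 60 N. Pads are 19 mm wide; open, the fingers measure 117 mm over their backs; the gripper's body (75 mm by 190 mm) begins 51 mm behind the grasp point.
Start: joints at [-1.409, 0.527, 1.433, -0, 1.181, -0.178], TCP at [0.209, -0.589, 0.223] pointing down, gripper open.
Joint ranges: [-3.08, 3.08], [-0.75, 2.2], [0.22, 2.44], [-1.43, 4.57], [0, 2.65], [-2.85, 2.85]. Speed limits (rad/s): [2.79, 2.79, 3.14, 3.14, 3.14, 3.14].

INTERFACE

Orientations are given as a unit quaternion [x, y, z, w].
In Python, from rig import robot gives the robot as it stands.
- The arm moves only by the tool drive_tool, never from a script. Its argument "series" is a list of rows, each a list of 7 numbers: the shift along the tool's x, y, z in m, then the turn, a rotation vector about the tool's x, y, z in degrees, then the opening, from 0 (shut) to 1 (fully open). A call has 1 to 5 rows; each row shifts and turns the commanded pose from where the row before left it, along the tool's axes as they then stand; what a row does not reach is not made up. A row lasts 1/8 s, in which the tool goes at most 62.5 mm and 10.7 degrees, less where a joint would pass 70% of its speed; a pose out of reach is approached as far as the arm can. A call is refused whole if a number of a shift passes 0.0625 or a number of a turn 10.7, either way. A call with a gripper value outside its range is refused whole. The fingers move at their own pace and stop on an object; "squeeze" is the grip in N (left out, the last holds). Time passes only in rows, so rows that do not move let the fingers close. It gives the time, the measured TCP pose, the force and the opening at its end, in the units of the state.
- robot.get_obs(): the state, without advancing time (a new reading comes with each control period).
- robot.camera(name): name is "side" or "top" or "wrist"; returns (picture, depth): 384x512x3 uint8, blue, green, red; 384x512 float32, m along the optical axis (not along the pixel's ray), 0 where there is no reading.
- robot.camera_model(name): a dict with "fx", "fy", "cx", "cy" (pixels), "R" (3x3) and "t" (3): a world point X has camera coordinates R X + t. Camera axes: x right, y down, z forward; pixel columns grow to the right and rows downward; lengths in m; the calibration is good to about 2 mm. A picture is of the moment at which its call begins: read the wrist's pose just before it. camera_model takes no time and is no camera call; for the wrist camera it gives the pose at the moment of the call.
- robot.hand_in(): hands the job in, once; it reports no verdict.
The state is a dict: "time": time; "q": joint angles; "joint_velocities": joint speeds; "joint_torque": joint torques, N m; "position": TCP position; "tool_rot": TCP orientation; "ft_force": force on the tool from outside, world axes, zero at the start; "moment": the same for the moment, N m; "grip_width": finger opening in m.
Only numpy, scipy, OpenCV 4.12 (cv2) and the standard library are available. Lean on these libraries where they do the work, as an engineer would, in place of code of your own. Each camera call takes 0.05 s, during which the arm holds its last target. There are 200 camera calls.

## Working session

There is one attempt and no reset: what is moved stays moved. The work goes in short steps, Python scripts to look and compute and a tool call to move; the robot and the scene stay as the last step left them, time stands still between calls to the robot, and variables do not carry over. Pictures are saved under pics/ and viewed, about 8 in all and at most 12, crops included, and the job is handed in when it is done.

Besides the shell and the picture viewer there is one more tool, called after "Request:" as name(argument=value, ...), one argument or row to a line, values as JSON. drive_tool: Moves the arm, as the interface text tells. Its arguments: {"type":"object","properties":{"series":{"type":"array"},"squeeze":{"type":"number"}},"required":["series"]}

```bash
ls; mkdir -p pics; python3 - <<'E'
from rig import robot
import cv2,numpy as np
o=robot.get_obs();print({k:np.round(v,3).tolist() for k,v in o.items()})
for n in ("side","top"):
    p,d=robot.camera(n);m=robot.camera_model(n)
    cv2.imwrite(f"pics/{n}0.png",p);np.savez(f"pics/{n}0.npz",p=p,d=d,**m)
    print(n,{k:np.round(v,4).tolist() for k,v in m.items()})
a=cv2.imread("pics/top0.png");cv2.imwrite("pics/top0b.png",cv2.resize(a,(800,600),interpolation=3))
a=cv2.imread("pics/side0.png");cv2.imwrite("pics/side0b.png",cv2.resize(a,(800,600),interpolation=3))
E
```

```text
pics
{'time': 0.0, 'q': [-1.408, 0.528, 1.434, -0.0, 1.181, -0.179], 'joint_velocities': [-0.001, -0.001, -0.002, 0.001, -0.0, 0.0], 'joint_torque': [0.001, -44.003, -17.66, 0.063, 0.058, -0.0], 'position': [0.209, -0.588, 0.222], 'tool_rot': [0.986, 0.17, 0.0, -0.001], 'ft_force': [1.373, 0.231, -0.552], 'moment': [0.026, -0.08, 0.002], 'grip_width': 0.087}
side {'fx': 347.8388, 'fy': 347.8388, 'cx': 257.6309, 'cy': 198.782, 'R': [[-0.9911, -0.1326, -0.0099], [-0.0894, 0.72, -0.6882], [0.0984, -0.6812, -0.7254]], 't': [0.5187, 0.1255, 0.8612]}
top {'fx': 434.5946, 'fy': 434.5946, 'cx': 254.1296, 'cy': 189.0396, 'R': [[-0.0267, -0.9996, 0.0078], [-0.999, 0.0263, -0.037], [0.0367, -0.0088, -0.9993]], 't': [0.0053, 0.5204, 1.4118]}
```

View pics/top0b.png

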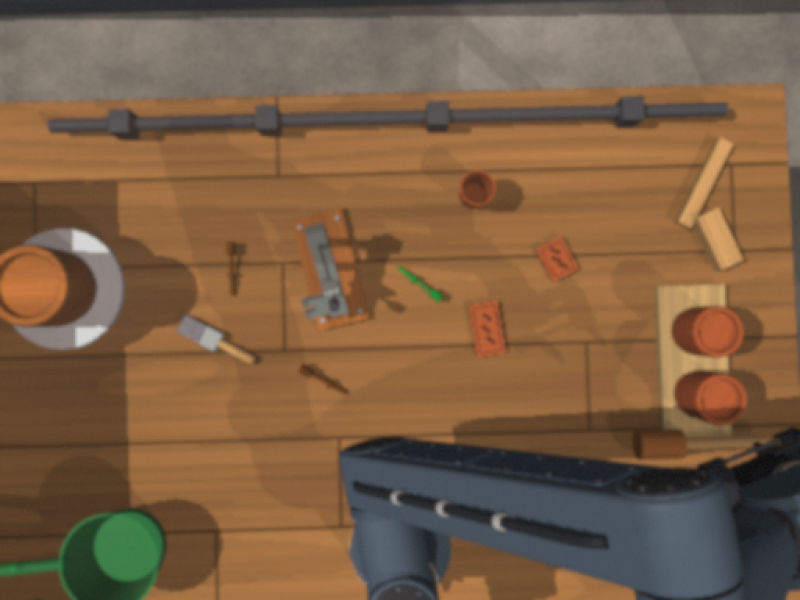

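View pics/side0b.png

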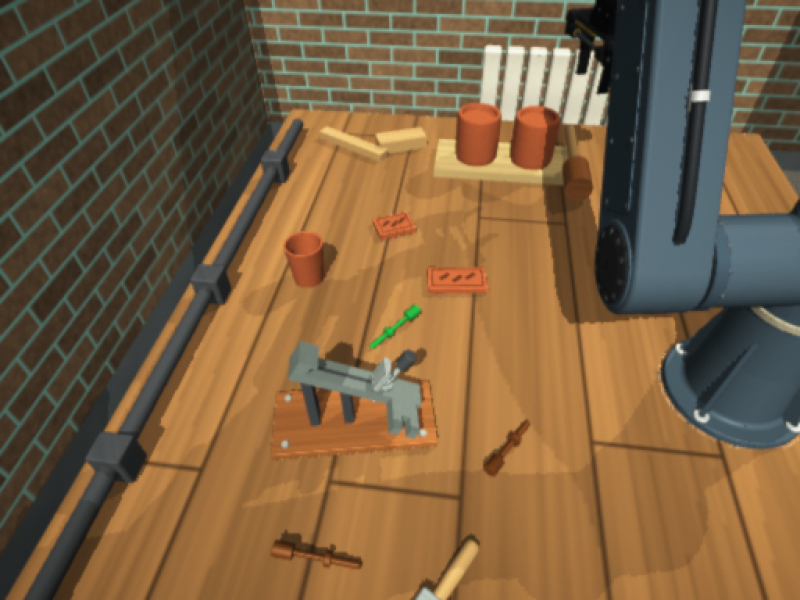

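Top view (800x600 scale): the easel is at (325,265), with the dark-headed pin standing near its low end at (335,300). The long tile is at (488,328), the short one at (558,258) and the beaker at (477,190). The pin look-alikes are brown at (233,265) and (323,378) and green at (422,283). Only the one standing in the bore, steel with a dark head, fits the description.

```bash
cat > h.py <<'E'
import numpy as np,cv2
from rig import robot
def grab(n):
    m=robot.camera_model(n);p,d=robot.camera(n);return p,d,m
def load(f):
    z=np.load(f);return z['p'],z['d'],{k:z[k] for k in('fx','fy','cx','cy','R','t')}
def cloud(d,m):
    v,u=np.mgrid[:d.shape[0],:d.shape[1]]
    c=np.stack([(u-m['cx'])/m['fx']*d,(v-m['cy'])/m['fy']*d,d],-1)
    return (c-np.asarray(m['t']))@np.asarray(m['R'])
def ray(m,u,v,z):
    R=np.asarray(m['R']);o=-R.T@m['t'];w=R.T@np.array([(u-m['cx'])/m['fx'],(v-m['cy'])/m['fy'],1]);return o+w*(z-o[2])/w[2]
def proj(m,X):
    c=np.asarray(m['R'])@X+m['t'];return np.array([m['fx']*c[0]/c[2]+m['cx'],m['fy']*c[1]/c[2]+m['cy']])
E
python3 - <<'E'
from h import *
for n in("top","side"):
    p,d,m=load(f"pics/{n}0.npz");X=cloud(d,m)
    hsv=cv2.cvtColor(p,cv2.COLOR_BGR2HSV)
    # tiles
    ok=(d>0)
    near=(abs(X[...,0]-.5)<.3)&(abs(X[...,1])<.5)
    print(n,'bench z',np.median(X[...,2][ok&near]))
    red=((hsv[...,0]<9)&(hsv[...,1]>150)&(hsv[...,2]>120)&near).astype(np.uint8)
    for c in cv2.findContours(red,0,2)[0]:
        if cv2.contourArea(c)<60: continue
        P=np.array([ray(m,*q,.014)[:2] for q in c[:,0].astype(float)],np.float32)
        r=cv2.minAreaRect(P);print(' red',np.round(r[0],4),np.round(r[1],4),round(r[2],1),c[:,0].mean(0).round(), 'zmed',np.median(X[...,2][cv2.drawContours(np.zeros_like(red),[c],-1,1,-1)>0]).round(4))
    gray=(hsv[...,1]<70)&ok&(abs(X[...,0]-.55)<.2)&(abs(X[...,1]-.13)<.16)&(X[...,2]>.04)
    G=X[gray];print(' gray',len(G),G.min(0).round(3),G.max(0).round(3))
    # plane ransac with slope 30
    best=(0,)
    rng=np.random.default_rng(0)
    for _ in range(800):
        a=G[rng.choice(len(G),3,0)];nn=np.cross(a[1]-a[0],a[2]-a[0]);l=np.linalg.norm(nn)
        if l<1e-5: continue
        nn/=l; nn*=np.sign(nn[2])
        if abs(np.degrees(np.arccos(nn[2]))-30)>6: continue
        k=abs((G-a[0])@nn)<.003
        if k.sum()>best[0]: best=(k.sum(),k)
    I=G[best[1]];c=I.mean(0);nn=np.linalg.svd(I-c)[2][2];nn*=np.sign(nn[2])
    print(' plane',best[0],'tilt',np.degrees(np.arccos(nn[2])),'yaw of -n',np.degrees(np.arctan2(-nn[1],-nn[0])),c.round(4))
    r=cv2.minAreaRect(I[:,:2].astype(np.float32));print(' rect',r)
p=cv2.imread("pics/top0.png")[125:220,180:250];q=cv2.imread("pics/side0.png")[210:310,165:285]
cv2.imwrite("pics/crop.png",np.hstack([cv2.resize(p,(400,543),interpolation=2),cv2.resize(q,(400,543),interpolation=2)]))
E
```

```text
top bench z 0.0023423739185347097
 gray 856 [0.479 0.094 0.051] [0.654 0.18  0.179]
 plane 408 tilt 30.359795651406273 yaw of -n 12.392353260560771 [0.5466 0.132  0.098 ]
 rect ((0.5604670643806458, 0.15048477053642273), (0.16865447163581848, 0.08285556733608246), 12.614256858825684)
side bench z 0.00220026546936819
 gray 2374 [0.477 0.094 0.04 ] [0.658 0.185 0.178]
 plane 1148 tilt 29.7707223678656 yaw of -n 10.910287103258296 [0.5476 0.1373 0.0984]
 rect ((0.56320720911026, 0.15010172128677368), (0.1704792082309723, 0.08612655103206635), 9.974849700927734)
```

View pics/crop.png

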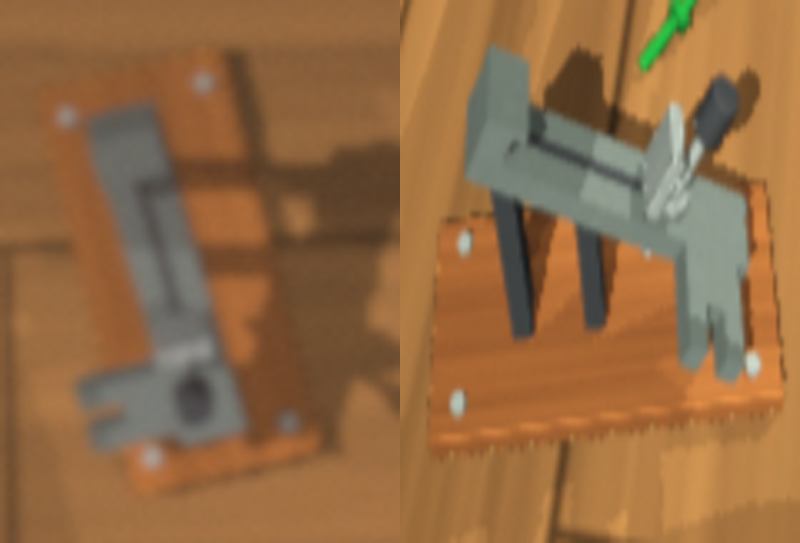

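The crop confirms it: the pin with the dark head stands in the bore just behind the pale jaw plate, at top-crop (195,395). The notch tab is on the left, opening outwards. Next I fit the deck frame and the tile.

```bash
cat >> h.py <<'E'
def frame(yaw,o):
    y=np.radians(yaw);s=np.radians(30);cx=np.array([np.cos(y)*np.cos(s),np.sin(y)*np.cos(s),np.sin(s)]);cy=np.array([-np.sin(y),np.cos(y),0])
    return np.stack([cx,cy,np.cross(cx,cy)],1),np.array(o)
E
python3 - <<'E'
from h import *
for n in("top","side"):
    p,d,m=load(f"pics/{n}0.npz");X=cloud(d,m);hsv=cv2.cvtColor(p,cv2.COLOR_BGR2HSV);ok=d>0
    for yaw in (11.5,):
        F,_=frame(yaw,[0,0,0]);
        g=(hsv[...,1]<75)&ok&(abs(X[...,0]-.55)<.2)&(abs(X[...,1]-.13)<.16)&(X[...,2]>.04)
        L=X[g]@F
        # bar region: away from tab: top face points
        zz=np.median(L[:,2]);k=abs(L[:,2]-zz)<.005
        P=L[k]
        # edges per x slice
        E=[]
        for x in np.arange(P[:,0].min(),P[:,0].max(),.008):
            s=P[(P[:,0]>=x)&(P[:,0]<x+.008)]
            if len(s)>5: E.append((x+.004,s[:,1].min(),s[:,1].max(),len(s)))
        print(n,'zn',zz.round(4));print(np.round(E,4).tolist())
        top=L[L[:,2]>zz+.014];print('proud: x hist',np.histogram(top[:,0],bins=np.arange(.4,.7,.01)))
    # head: dark pixels high
    dk=(hsv[...,2]<95)&(hsv[...,1]<90)&ok&(abs(X[...,0]-.5)<.06)&(abs(X[...,1]-.12)<.06)&(X[...,2]>.10)
    print('head',dk.sum(),X[dk].mean(0).round(4),np.argwhere(dk).mean(0))
    t=(X[...,2]>.009)&(X[...,2]<.024)&ok&(X[...,0]>.35)&(X[...,0]<.75)&(X[...,1]<-.02)&(X[...,1]>-.35)
    b,gg,r=[p[...,i].astype(int) for i in range(3)]
    red=((r-gg>60)&(r-b>60)&(abs(X[...,0]-.5)<.25)&(X[...,1]<-.06)&(X[...,1]>-.35)).astype(np.uint8)
    pix=(366,312) if n=="side" else None
    print('tilepx',hsv[180,292] if n=="side" else hsv[205,312], hsv[213,330] , 'wood',hsv[240,330])
    for M in (t.astype(np.uint8),(red&(hsv[...,0]<8)).astype(np.uint8)):
      for c in cv2.findContours(M,0,2)[0]:
        if cv2.contourArea(c)<60: continue
        Q=np.array([ray(m,*q,.014)[:2] for q in c[:,0].astype(float)],np.float32)
        rr=cv2.minAreaRect(Q);print(' tile',np.round(rr[0],4),np.round(rr[1],4),round(rr[2],1),c[:,0].mean(0).round())
E
```

```text
top zn -0.1951
[[0.4622, -0.0064, 0.0289, 24.0], [0.4702, -0.0072, 0.0758, 48.0], [0.4782, -0.0067, 0.0742, 31.0], [0.4862, -0.0051, 0.0535, 34.0], [0.4942, -0.0067, 0.0695, 42.0], [0.5022, -0.0017, 0.0751, 42.0], [0.5102, -0.0047, 0.0477, 7.0], [0.5342, -0.0044, 0.0286, 20.0], [0.5422, -0.0051, 0.0284, 23.0], [0.5502, -0.0052, 0.0279, 27.0], [0.5582, -0.0034, 0.0289, 27.0], [0.5662, -0.0055, 0.0297, 27.0], [0.5742, -0.0043, 0.0303, 24.0], [0.5822, -0.0032, 0.029, 29.0], [0.5902, -0.0036, 0.03, 26.0], [0.5982, -0.0024, 0.0282, 24.0], [0.6062, -0.0024, 0.0291, 29.0], [0.6142, -0.0033, 0.0297, 18.0], [0.6542, -0.0017, 0.029, 14.0]]
proud: x hist (array([ 0,  0,  0,  0,  0,  0,  0,  0,  0,  0,  3, 32, 36, 53,  0,  0,  0,
        0,  0,  0,  0,  0, 15, 44, 39, 15,  0,  0,  0]), array([0.4 , 0.41, 0.42, 0.43, 0.44, 0.45, 0.46, 0.47, 0.48, 0.49, 0.5 ,
       0.51, 0.52, 0.53, 0.54, 0.55, 0.56, 0.57, 0.58, 0.59, 0.6 , 0.61,
       0.62, 0.63, 0.64, 0.65, 0.66, 0.67, 0.68, 0.69]))
head 47 [0.5054 0.1134 0.1447] [193.53191489 213.40425532]
tilepx [ 10 177 156] [ 14 149 152] wood [ 14 149 147]
[... 909 characters left out ...]
[0.6541, 0.0002, 0.033, 26.0]]
proud: x hist (array([  0,   0,   0,   0,   0,   0,   0,   0,   0,   0,   2,  64,  72,
       129,   0,   0,   0,   0,   0,   0,   0,   0,  17,  76,  77,  46,
         0,   0,   0]), array([0.4 , 0.41, 0.42, 0.43, 0.44, 0.45, 0.46, 0.47, 0.48, 0.49, 0.5 ,
       0.51, 0.52, 0.53, 0.54, 0.55, 0.56, 0.57, 0.58, 0.59, 0.6 , 0.61,
       0.62, 0.63, 0.64, 0.65, 0.66, 0.67, 0.68, 0.69]))
head 113 [0.5049 0.1198 0.1441] [231.08849558 258.15929204]
tilepx [  9 183 204] [ 16 158 179] wood [ 16 157 179]
 tile [ 0.5436 -0.0595] [0.1034 0.0224] 54.9 [253. 208.]
 tile [ 0.4455 -0.1891] [0.1091 0.0645] 7.0 [292. 182.]
 tile [ 0.5864 -0.3388] [0.0791 0.0613] 23.3 [250. 146.]
```

```bash
cat >> h.py <<'E'
from scipy.spatial.transform import Rotation as Rt
F0,_=frame(11.5,[0,0,0])
ORG=F0@np.array([.575,.0132,0]);ORG[2]=0
ORG=F0@np.array([.575,.0132,-.1985]);ORG[2]=.115
YAW=12.5
def deck(x,y,z,org=None,yaw=None):  # mm in deck frame -> world
    F,_=frame(YAW if yaw is None else yaw,[0,0,0]);return (ORG if org is None else org)+F@np.array([x,y,z])/1000
def deckR(yaw=None):
    F,_=frame(YAW if yaw is None else yaw,[0,0,0]);return F@np.diag([1,-1,-1])
def indeck(X):
    F,_=frame(YAW,[0,0,0]);return (np.asarray(X)-ORG)@F*1000
def downR(yaw):
    return (Rt.from_euler('z',yaw,degrees=True)*Rt.from_euler('x',180,degrees=True)).as_matrix()
def rows(p,R,n=None,start=None):
    if start is None:
        o=robot.get_obs();start=(np.array(o['position']),np.array(Rt.from_quat(o['tool_rot']).as_matrix()))
    a,A=start;D=Rt.from_matrix(A.T@R).as_rotvec(degrees=True)
    if n is None: n=int(np.ceil(max(np.linalg.norm(p-a)/.06,np.linalg.norm(D)/10.2,1)))
    step=Rt.from_rotvec(D/n,degrees=True).as_matrix();B=A
    print('rows',n,'dist',np.round(np.linalg.norm(p-a)*1000,1),'total turn',D.round(2))
    for i in range(n):
        s=B.T@((p-a)/n);print([*np.round(s,4).tolist(),*np.round(D/n,2).tolist()]);B=B@step
    return p,R
E
python3 - <<'E'
from h import *
print(ORG,deck(-56.5,0,0))
p,R=rows(deck(-56.5,0,110),deckR(),14)
print(p)
E
```

```text
[0.58259369 0.13200045 0.115     ] [0.5348231  0.12140996 0.08675   ]
rows 14 dist 750.2 total turn [-1.95 29.95  6.84]
[0.035, -0.0405, 0.0029, -0.14, 2.14, 0.49]
[0.0345, -0.0408, 0.0041, -0.14, 2.14, 0.49]
[0.034, -0.0411, 0.0053, -0.14, 2.14, 0.49]
[0.0334, -0.0414, 0.0065, -0.14, 2.14, 0.49]
[0.0328, -0.0417, 0.0076, -0.14, 2.14, 0.49]
[0.0321, -0.042, 0.0087, -0.14, 2.14, 0.49]
[0.0314, -0.0423, 0.0098, -0.14, 2.14, 0.49]
[0.0307, -0.0426, 0.0108, -0.14, 2.14, 0.49]
[0.0299, -0.0429, 0.0119, -0.14, 2.14, 0.49]
[0.0291, -0.0431, 0.0129, -0.14, 2.14, 0.49]
[0.0282, -0.0434, 0.0138, -0.14, 2.14, 0.49]
[0.0273, -0.0437, 0.0148, -0.14, 2.14, 0.49]
[0.0264, -0.0439, 0.0157, -0.14, 2.14, 0.49]
[0.0254, -0.0442, 0.0165, -0.14, 2.14, 0.49]
[0.48112682 0.10950579 0.18201279]
```

Request:
drive_tool(
  series=[
    [0.035, -0.0405, 0.003, 0, 2.1, 0.5, 1],
    [0.0345, -0.041, 0.004, 0, 2.1, 0.5, 1],
    [0.034, -0.041, 0.005, 0, 2.1, 0.5, 1],
    [0.0335, -0.0415, 0.0065, 0, 2.1, 0.5, 1],
    [0.033, -0.0415, 0.0075, 0, 2.1, 0.5, 1],
  ],
)

```text
time: 0.72
position: [0.3067, -0.3378, 0.2089]
tool_rot: [0.985, 0.147, 0.091, -0.016]
ft_force: [0.1, -0.2, -0.1]
grip_width: 0.0872
```

Request:
drive_tool(
  series=[
    [0.032, -0.042, 0.0085, 0, 2.1, 0.5, 1],
    [0.0315, -0.042, 0.01, 0, 2.1, 0.5, 1],
    [0.0305, -0.0425, 0.011, 0, 2.1, 0.5, 1],
    [0.03, -0.043, 0.012, 0, 2.1, 0.5, 1],
    [0.029, -0.043, 0.013, 0, 2.1, 0.5, 1],
  ],
)

```text
time: 1.35
position: [0.4036, -0.0891, 0.1968]
tool_rot: [0.975, 0.123, 0.18, -0.031]
ft_force: [0.4, 0.3, 1.4]
grip_width: 0.0869
```

Request:
drive_tool(
  series=[
    [0.028, -0.0435, 0.014, -0.5, 2.1, 0.5, 1],
    [0.027, -0.0435, 0.015, -0.5, 2.1, 0.5, 1],
    [0.0265, -0.044, 0.0155, -0.5, 2.1, 0.5, 1],
    [0.02, -0.04, 0.012, -0.5, 2.1, 0.5, 1],
    [0, 0, 0, 0, 0, 0, 1],
  ],
)

```text
time: 1.98
position: [0.474, 0.107, 0.1872]
tool_rot: [0.962, 0.105, 0.251, -0.027]
ft_force: [0.1, -0.4, 0.0]
grip_width: 0.0868
```

```bash
python3 - <<'E'
from h import *
o=robot.get_obs();R=Rt.from_quat(o['tool_rot']).as_matrix()
print(o['time'],indeck(o['position']),Rt.from_matrix(R.T@deckR()).as_rotvec(degrees=True),o['ft_force'])
p,d,m=grab("wrist");np.savez("pics/w1.npz",p=p,d=d,**m);cv2.imwrite("pics/w1.png",p)
C=-np.asarray(m['R']).T@m['t'];print('cam in tool mm',R.T@(C-o['position'])*1000, 'cam axes in tool',np.round(R.T@np.asarray(m['R']).T,3).tolist())
E
```

```text
1.975 [-60.39671304  -0.93266038 118.18919326] [ 0.03947296  0.73865179 -0.06354643] [ 0.1131593  -0.40845928  0.04359797]
cam in tool mm [  64.71512394    0.4543813  -162.24518582] cam axes in tool [[0.0, -0.971, -0.24], [1.0, 0.0, -0.0], [0.0, -0.24, 0.971]]
```

View pics/w1.png

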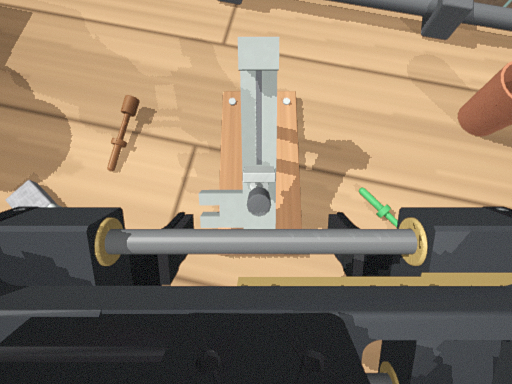

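The wrist view shows the deck running almost straight up the image at column ~259, the hook at (259,52), the jaw at (259,175), the pin head at (258,200) and the notch at (207,207). I refine the deck frame from this depth image.

```bash
cat > fit.py <<'E'
from h import *
import sys
p,d,m=load(sys.argv[1]);X=cloud(d,m);L=(X-ORG)@frame(YAW,[0,0,0])[0]*1000
hsv=cv2.cvtColor(p,cv2.COLOR_BGR2HSV)
ok=(d>0)&(abs(L[...,0])<130)&(abs(L[...,1])<80)&(abs(L[...,2])<6)&(hsv[...,1]<70);ok[205:]=False
P=L[ok];A=np.c_[P[:,:2],np.ones(len(P))];c=np.linalg.lstsq(A,P[:,2],rcond=None)[0];print('plane slope deg',np.degrees(c[:2]),'z0',c[2])
E=[]
for x in np.arange(-30,52,6):
    s=P[(P[:,0]>=x)&(P[:,0]<x+6)]
    if len(s)>10:E.append((x+3,s[:,1].min(),s[:,1].max()))
E=np.array(E);print(E.round(1).tolist());
for j in(1,2):print('edge',np.polyfit(E[:,0],E[:,j],1)*[57.3,1])
hk=(d>0)&(L[...,2]>17)&(L[...,2]<30)&(abs(L[...,1])<25)&(L[...,0]>30)&(L[...,0]<110)&(hsv[...,1]<70)
print('hook x min,max, y',np.percentile(L[hk][:,0],[1,99]),np.percentile(L[hk][:,1],[1,99]),np.median(L[hk][:,2]))
jw=(d>0)&(L[...,2]>36)&(L[...,2]<44)&(abs(L[...,1])<25)&(L[...,0]>-55)&(L[...,0]<-15)&(hsv[...,2]>110)
print('jaw top x',np.percentile(L[jw][:,0],[2,98]),'y',np.percentile(L[jw][:,1],[2,98]),np.median(L[jw][:,2]))
hd=(d>0)&(L[...,2]>66)&(L[...,2]<82)&(abs(L[...,1])<25)&(L[...,0]>-85)&(L[...,0]<-25)&(hsv[...,2]<120)
print('head top',hd.sum(),np.percentile(L[hd],[2,98],axis=0).round(1),np.median(L[hd],axis=0))
tb=(d>0)&(abs(L[...,2])<5)&(L[...,0]<-60)&(L[...,1]>20)&(L[...,1]<75)&(hsv[...,1]<70)
T=L[tb];print('tab x max',T[:,0].max(),'ymax',T[:,1].max())
E
python3 fit.py pics/w1.npz
```

```text
plane slope deg [ 0.03103949 -0.31941013] z0 1.57008860653007
[[-27.0, -16.7, 17.9], [-21.0, -17.6, 17.8], [-15.0, -17.6, 17.8], [-9.0, -17.6, 17.6], [-3.0, -17.5, 18.4], [3.0, -17.3, 18.4], [9.0, -17.2, 18.2], [15.0, -17.2, 18.1], [21.0, -17.2, 18.0], [27.0, -17.0, 17.9], [33.0, -17.0, 17.8], [39.0, -16.9, 17.7], [45.0, -16.7, 18.5], [51.0, -16.8, 18.4]]
edge [  0.48105816 -17.26210265]
edge [ 0.25028148 17.98045931]
hook x min,max, y [51.13612169 76.80819119] [-16.89752871  18.18789713] 24.471922442993588
jaw top x [-46.83249684 -38.75962973] y [-13.77873042  14.55514501] 41.479803919209665
head top 134 [[-65.2  -9.1  67. ]
 [-49.5   7.8  76.2]] [-54.78615208  -2.66268981  74.46721834]
tab x max -68.46906440814108 ymax 66.23072972472403
```

```bash
python3 - <<'E'
from h import *
o=deck(-2.5,.3,1.4);o[2]=.115
open('h.py','a').write(f"\nORG=np.array({o.round(5).tolist()});YAW=12.8\n")
E
python3 - <<'E'
from h import *
rows(deck(-56.5,0,75),deckR(),1); rows(deck(-56.5,0,43),deckR(),2,(deck(-56.5,0,75),deckR()))
E
```

```text
rows 1 dist 42.1 total turn [ 0.32  0.71 -0.46]
[0.0017, -0.0029, 0.0419, 0.32, 0.71, -0.46]
rows 2 dist 32.0 total turn [0. 0. 0.]
[-0.0, -0.0, 0.016, 0.0, 0.0, 0.0]
[-0.0, -0.0, 0.016, 0.0, 0.0, 0.0]
```

```bash
python3 - <<'E'
from h import *
o=robot.get_obs();print(o['time'],o['position'],indeck(o['position']),ORG)
for i in range(2):
    o=robot.get_obs();print(o['position'])
E
```

```text
2.025 [0.47452166 0.10507567 0.18741284] [-57.74501999  -2.6246916  116.95424285] [0.57973 0.13167 0.115  ]
[0.47452166 0.10507567 0.18741284]
[0.47452166 0.10507567 0.18741284]
```

Request:
drive_tool(
  series=[
    [0.0015, -0.0025, 0.04, 0.3, 0.7, -0.5, 1],
    [0, 0, 0, 0, 0, 0, 1],
  ],
)

```text
time: 2.28
position: [0.4868, 0.108, 0.1719]
tool_rot: [0.96, 0.103, 0.257, -0.031]
ft_force: [-0.3, 0.4, -0.5]
grip_width: 0.0869
```

```bash
cat > st.py <<'E'
from h import *
o=robot.get_obs();R=Rt.from_quat(o['tool_rot']).as_matrix()
print('t',round(o['time'],2),'deck',indeck(o['position']).round(2),'turn to deckR',Rt.from_matrix(R.T@deckR()).as_rotvec(degrees=True).round(2),'F',np.round(o['ft_force'],1),'Fdeck',np.round(np.array(o['ft_force'])@frame(YAW,[0]*3)[0],1),'w',round(o['grip_width']*1000,1))
E
python3 st.py; python3 - <<'E'
from h import *
p,d,m=grab("wrist");np.savez("pics/w2.npz",p=p,d=d,**m);cv2.imwrite("pics/w2.png",p)
E
python3 st.py;python3 fit.py pics/w2.npz
```

```text
t 2.27 deck [-54.58  -2.54  97.18] turn to deckR [-0.15  0.01 -0.61] F [-0.3  0.4 -0.5] Fdeck [-0.4  0.5 -0.3] w 86.9
t 2.33 deck [-54.64  -2.45  97.63] turn to deckR [-0.15  0.   -0.55] F [ 0.5  0.2 -0.7] Fdeck [ 0.1  0.1 -0.9] w 86.9
plane slope deg [ 0.0742229  -0.82662188] z0 0.09253868895876356
[[-27.0, -17.3, 18.2], [-21.0, -17.3, 18.0], [-15.0, -17.3, 17.8], [-9.0, -17.3, 17.6], [-3.0, -17.2, 17.6], [3.0, -17.2, 17.3], [9.0, -17.2, 18.1], [15.0, -17.2, 18.0], [21.0, -17.2, 17.7], [27.0, -17.2, 17.5], [33.0, -17.1, 17.4], [39.0, -18.0, 18.0], [45.0, -18.0, 17.9], [51.0, -18.0, 17.7]]
edge [ -0.47252534 -17.29537636]
edge [-0.1320438  17.79075739]
hook x min,max, y [53.59996894 79.38408946] [-17.48382296  17.64532969] 23.030769749832185
jaw top x [-44.73940594 -36.22408115] y [-14.44148912  14.33508854] 39.9196681820566
head top 156 [[-64.5  -8.5  66.5]
 [-47.    7.2  74.9]] [-52.82813953  -3.36589131  73.12548614]
tab x max -65.74983393575292 ymax 66.19268114076249
```

Request:
drive_tool(
  series=[
    [-0.001, -0.001, 0.018, 0, 0, -0.5, 1],
    [-0.001, -0.001, 0.018, 0, 0, 0, 1],
    [0, 0, 0, 0, 0, 0, 1],
  ],
)

```text
time: 2.7
position: [0.502, 0.1142, 0.1401]
tool_rot: [0.96, 0.108, 0.257, -0.031]
ft_force: [-0.2, 1.2, 0.3]
grip_width: 0.0867
```

```bash
python3 st.py; python3 -c "
from h import *
print(np.round(robot.get_obs()['q'],3))"
```

```text
t 2.7 deck [-56.45   0.18  61.52] turn to deckR [-0.19 -0.01 -0.05] F [-0.2  1.2  0.3] Fdeck [0.2 1.3 0.2] w 86.7
[-0.091  0.452  2.189  1.582  0.158 -0.284]
```

Request:
drive_tool(
  series=[
    [0, 0.0003, 0.01, 0, 0, 0, 1],
    [0, 0, 0.0085, 0, 0, 0, 1],
    [0, 0, 0, 0, 0, 0, 1],
  ],
)

```text
time: 3.08
position: [0.5111, 0.1165, 0.1249]
tool_rot: [0.96, 0.109, 0.258, -0.031]
ft_force: [0.0, -0.4, -0.5]
grip_width: 0.0875
```

```bash
python3 st.py
```

```text
t 3.08 deck [-55.93   0.43  43.72] turn to deckR [-0.2  -0.1   0.06] F [ 0.  -0.4 -0.5] Fdeck [-0.3 -0.4 -0.4] w 87.5
```

Now the grip, in one batch with small settling rows.

Request:
drive_tool(
  series=[
    [-0.0005, 0.0005, 0, 0, 0, 0, 0.1],
    [0, 0, 0, 0, 0, 0, 0.1],
    [0, 0, 0, 0, 0, 0, 0.1],
    [0, 0, 0, 0, 0, 0, 0.1],
    [0, 0, 0, 0, 0, 0, 0.1],
  ],
  squeeze=25,
)

```text
time: 3.7
position: [0.5107, 0.1165, 0.1241]
tool_rot: [0.96, 0.109, 0.258, -0.031]
ft_force: [0.4, -0.1, -0.7]
grip_width: 0.045
```

```bash
python3 st.py
```

```text
t 3.7 deck [-56.65   0.49  43.2 ] turn to deckR [-0.22 -0.07  0.11] F [ 0.4 -0.1 -0.7] Fdeck [ 0.  -0.2 -0.8] w 45.0
```

Request:
drive_tool(
  series=[
    [0, 0, 0, 0, 0, 0, 0],
    [0, 0, 0, 0, 0, 0, 0],
    [0, 0, 0, 0, 0, 0, 0],
    [0, 0, 0, 0, 0, 0, 0],
    [0, 0, 0, 0, 0, 0, 0],
  ],
)

```text
time: 4.32
position: [0.5107, 0.1165, 0.1241]
tool_rot: [0.96, 0.109, 0.258, -0.031]
ft_force: [0.3, 1.0, 0.0]
grip_width: 0.019
```

```bash
python3 st.py
```

```text
t 4.33 deck [-56.67   0.47  43.18] turn to deckR [-0.22 -0.07  0.1 ] F [0.3 1.  0. ] Fdeck [ 0.5  0.9 -0.3] w 19.0
```

Request:
drive_tool(
  series=[
    [0, 0, -0.006, 0, 0, 0, 0],
    [0, 0, -0.01, 0, 0, 0, 0],
    [0, 0, -0.012, 0, 0, 0, 0],
    [0, 0, -0.012, 0, 0, 0, 0],
    [0, 0, -0.012, 0, 0, 0, 0],
  ],
)

```text
time: 4.95
position: [0.4848, 0.1105, 0.1692]
tool_rot: [0.96, 0.109, 0.257, -0.031]
ft_force: [-0.2, 0.3, -0.6]
grip_width: 0.0194
```

```bash
python3 st.py
```

```text
t 4.95 deck [-57.12   0.41  95.56] turn to deckR [-0.24 -0.03  0.1 ] F [-0.2  0.3 -0.6] Fdeck [-0.4  0.3 -0.5] w 19.4
```

Request:
drive_tool(
  series=[
    [-0.0075, -0.0125, 0, 0, 0, 0, 0],
    [-0.0075, -0.0125, 0, 0, 0, 0, 0],
    [-0.007, -0.0125, 0, 0, 0, 0, 0],
    [-0.007, -0.013, 0, 0, 0, 0, 0],
    [0, 0, 0, 0, 0, 0, 0],
  ],
)

```text
time: 5.58
position: [0.4484, 0.1546, 0.1542]
tool_rot: [0.96, 0.109, 0.257, -0.031]
ft_force: [-0.0, -0.7, -0.9]
grip_width: 0.0191
```

```bash
python3 st.py; python3 - <<'E'
from h import *
p,d,m=grab("wrist");np.savez("pics/w3.npz",p=p,d=d,**m);cv2.imwrite("pics/w3.png",cv2.resize(p[60:260,130:390],(780,600),interpolation=2))
E
python3 st.py
```

```text
t 5.58 deck [-86.92  51.47  95.48] turn to deckR [-0.27  0.03  0.11] F [-0.  -0.7 -0.9] Fdeck [-0.6 -0.7 -0.7] w 19.1
t 5.62 deck [-86.11  50.93  95.35] turn to deckR [-0.24 -0.03  0.14] F [ 0.4 -0.5 -0.9] Fdeck [-0.2 -0.6 -0.9] w 19.1
```

View pics/w3.png

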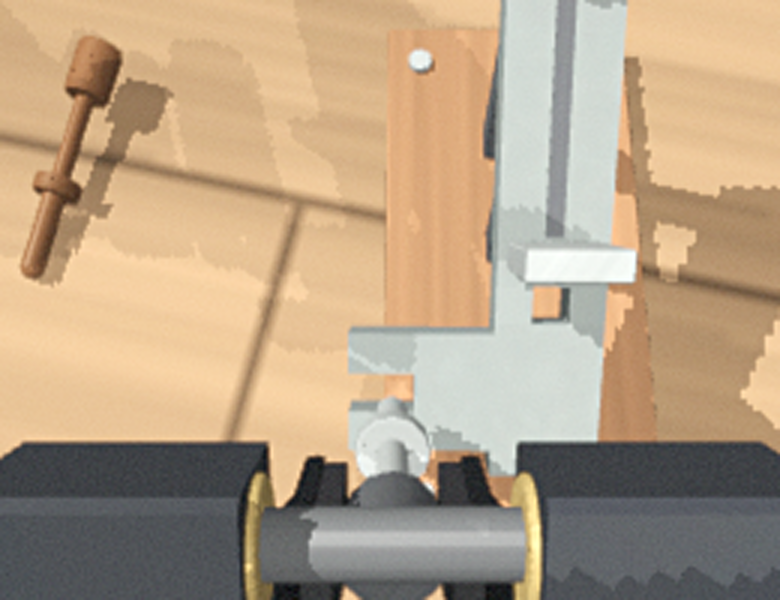

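The pin hangs straight in the grip above the tab, with the notch at (380,385) in the crop. The measured offset matches bore to notch, so I lower it.

Request:
drive_tool(
  series=[
    [0, 0, 0.01, 0, 0, 0, 0],
    [0, 0, 0.006, 0, 0, 0, 0],
    [0, 0, 0.004, 0, 0, 0, 0],
    [0, 0, 0.004, 0, 0, 0, 0],
    [0, 0, 0, 0, 0, 0, 0],
  ],
)

```text
time: 6.25
position: [0.462, 0.1564, 0.1339]
tool_rot: [0.96, 0.109, 0.258, -0.03]
ft_force: [-0.0, -0.7, -1.1]
grip_width: 0.0193
```

```bash
python3 st.py
```

```text
t 6.25 deck [-85.21  50.14  71.  ] turn to deckR [-0.19 -0.09  0.08] F [-0.  -0.7 -1.1] Fdeck [-0.7 -0.7 -0.9] w 19.3
```

Request:
drive_tool(
  series=[
    [-0.0005, -0.0005, 0.006, 0, 0, 0, 0],
    [-0.0005, -0.0003, 0.006, 0, 0, 0, 0],
    [0, 0, 0.006, 0, 0, 0, 0],
    [0, 0, 0.004, 0, 0, 0, 0],
    [0, 0, 0, 0, 0, 0, 0],
  ],
)

```text
time: 6.88
position: [0.4712, 0.1598, 0.1143]
tool_rot: [0.96, 0.109, 0.258, -0.031]
ft_force: [1.0, -0.3, -0.7]
grip_width: 0.0191
```

```bash
python3 st.py
```

```text
t 6.88 deck [-86.61  51.47  49.18] turn to deckR [-0.21 -0.07  0.09] F [ 1.  -0.3 -0.7] Fdeck [ 0.5 -0.5 -1.1] w 19.1
```

Request:
drive_tool(
  series=[
    [0.0004, 0.0004, 0.002, 0, 0, 0, 0],
    [0, 0, 0.002, 0, 0, 0, 0],
    [0, 0, 0.001, 0, 0, 0, 0],
    [0, 0, 0.001, 0, 0, 0, 0],
    [0, 0, 0, 0, 0, 0, 0],
  ],
)

```text
time: 7.5
position: [0.4743, 0.1604, 0.1093]
tool_rot: [0.96, 0.109, 0.258, -0.031]
ft_force: [1.0, -0.8, -1.1]
grip_width: 0.0191
```

```bash
python3 st.py
```

```text
t 7.5 deck [-86.36  51.32  43.29] turn to deckR [-0.22 -0.07  0.1 ] F [ 1.  -0.8 -1.1] Fdeck [ 0.1 -1.  -1.3] w 19.1
```

Near the collar seat, so a little further until I feel contact.

Request:
drive_tool(
  series=[
    [0, 0, 0.0006, 0, 0, 0, 0],
    [0, 0, 0.0006, 0, 0, 0, 0],
    [0, 0, 0, 0, 0, 0, 0],
  ],
)

```text
time: 7.88
position: [0.4742, 0.1605, 0.1088]
tool_rot: [0.96, 0.109, 0.258, -0.031]
ft_force: [-4.1, -1.0, 6.3]
grip_width: 0.0192
```

```bash
python3 st.py
```

```text
t 7.88 deck [-86.67  51.5   42.93] turn to deckR [-0.23 -0.09  0.1 ] F [-4.1 -1.   6.3] Fdeck [-0.5 -0.   7.5] w 19.2
```

Request:
drive_tool(
  series=[
    [0, 0, -0.0005, 0, 0, 0, 0.3],
    [0, 0, 0, 0, 0, 0, 0.5],
    [0, 0, 0, 0, 0, 0, 1],
    [0, 0, 0, 0, 0, 0, 1],
    [0, 0, -0.004, 0, 0, 0, 1],
  ],
)

```text
time: 8.5
position: [0.4727, 0.1599, 0.1121]
tool_rot: [0.96, 0.109, 0.257, -0.031]
ft_force: [-1.1, -0.5, -0.5]
grip_width: 0.0585
```

Request:
drive_tool(
  series=[
    [0, 0, -0.01, 0, 0, 0, 1],
    [0, 0, -0.015, 0, 0, 0, 1],
    [0, 0, -0.018, 0, 0, 0, 1],
    [0, 0, -0.02, 0, 0, 0, 1],
    [0, 0, -0.02, 0, 0, 0, 1],
  ],
)

```text
time: 9.12
position: [0.4417, 0.155, 0.1675]
tool_rot: [0.959, 0.11, 0.258, -0.034]
ft_force: [-0.7, -0.0, -0.3]
grip_width: 0.0871
```

```bash
python3 st.py; python3 - <<'E'
from h import *
p,d,m=grab("wrist");np.savez("pics/w4.npz",p=p,d=d,**m)
q,_,_=grab("side")
cv2.imwrite("pics/w4.png",np.hstack([cv2.resize(p[90:250,150:310],(400,400),interpolation=2),cv2.resize(q[210:310,180:280],(400,400),interpolation=2)]))
t,_,_=grab("top");cv2.imwrite("pics/t4.png",t)
E
python3 fit.py pics/w4.npz
```

```text
t 9.12 deck [-85.85  53.34 110.13] turn to deckR [-0.67 -0.16  0.1 ] F [-0.7 -0.  -0.3] Fdeck [-0.7  0.1  0.1] w 87.1
plane slope deg [-0.01749407 -0.23061645] z0 0.05980144623418741
[[-27.0, -17.5, 18.2], [-21.0, -17.9, 18.3], [-15.0, -17.7, 18.2], [-9.0, -17.8, 18.2], [-3.0, -18.0, 18.2], [3.0, -17.4, 18.2], [9.0, -17.8, 18.2], [15.0, -17.6, 18.2], [21.0, -17.9, 18.2], [27.0, -17.7, 18.1], [33.0, -17.9, 18.2], [39.0, -18.2, 18.0], [45.0, -18.0, 18.1], [51.0, -17.9, 18.2]]
edge [ -0.27730068 -17.75035237]
edge [-0.10310005 18.19334944]
hook x min,max, y [53.46424982 78.92438298] [-17.61650963  18.00703016] 22.95964211708752
jaw top x [-44.66933167 -36.2586265 ] y [-13.8167774   15.06385297] 39.952880623217084Traceback (most recent call last):
  File "fit.py", line 18, in <module>
    print('head top',hd.sum(),np.percentile(L[hd],[2,98],axis=0).round(1),np.median(L[hd],axis=0))
                              ~~~~~~~~~~~~~^^^^^^^^^^^^^^^^^^^^^
    return _quantile_unchecked(
        a, q, axis, out, overwrite_input, method, keepdims, weights)
    return _ureduce(a,
                    func=_quantile_ureduce_func,
    ...<5 lines>...
                    overwrite_input=overwrite_input,
                    method=method)
    r = func(a, **kwargs)
    result = _quantile(arr,
                       quantiles=q,
    ...<2 lines>...
                       out=out,
                       weights=wgt)
    slices_having_nans = np.isnan(arr[-1, ...])
                                  ~~~^^^^^^^^^
IndexError: index -1 is out of bounds for axis 0 with size 0
```

View pics/w4.png

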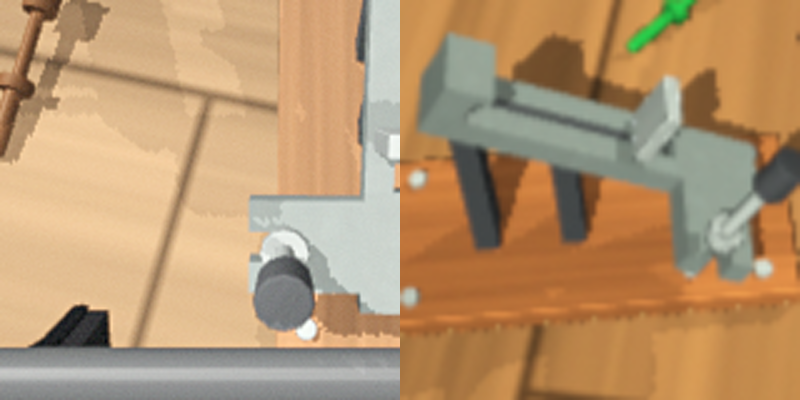

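The pin stands upright in the notch with its collar down: crop left (285,270), crop right (725,230). Next is the tile.

```bash
cat >> h.py <<'E'
TILE=np.array([.4452,-.192]);TY=7.4
E
python3 - <<'E'
from h import *
R=downR(TY);rows(np.array([*TILE,.15])-.05*R[:,0],R,10)
print(R)
E
```

```text
rows 10 dist 357.0 total turn [ -2.03 -30.17   5.59]
[-0.0116, 0.0334, -0.0051, -0.2, -3.02, 0.56]
[-0.0116, 0.0335, -0.0044, -0.2, -3.02, 0.56]
[-0.0115, 0.0336, -0.0036, -0.2, -3.02, 0.56]
[-0.0113, 0.0337, -0.0029, -0.2, -3.02, 0.56]
[-0.0111, 0.0339, -0.0022, -0.2, -3.02, 0.56]
[-0.0109, 0.034, -0.0015, -0.2, -3.02, 0.56]
[-0.0106, 0.0341, -0.0008, -0.2, -3.02, 0.56]
[-0.0103, 0.0342, -0.0002, -0.2, -3.02, 0.56]
[-0.01, 0.0343, 0.0005, -0.2, -3.02, 0.56]
[-0.0096, 0.0344, 0.0011, -0.2, -3.02, 0.56]
[[ 9.91671162e-01  1.28795597e-01  1.57729115e-17]
 [ 1.28795597e-01 -9.91671162e-01 -1.21444691e-16]
 [ 0.00000000e+00  1.22464680e-16 -1.00000000e+00]]
```

Request:
drive_tool(
  series=[
    [-0.0115, 0.0335, -0.005, -0.2, -3, 0.6, 1],
    [-0.0115, 0.0335, -0.0045, -0.2, -3, 0.6, 1],
    [-0.0115, 0.0335, -0.0035, -0.2, -3, 0.6, 1],
    [-0.0115, 0.0335, -0.003, -0.2, -3, 0.6, 1],
    [-0.011, 0.034, -0.002, -0.2, -3, 0.6, 1],
  ],
)

```text
time: 9.9
position: [0.4261, 0.0029, 0.1575]
tool_rot: [0.984, 0.091, 0.151, -0.024]
ft_force: [1.4, 0.0, -0.6]
grip_width: 0.0871
```

Request:
drive_tool(
  series=[
    [-0.011, 0.034, -0.0015, -0.2, -3, 0.6, 1],
    [-0.0105, 0.034, -0.001, -0.2, -3, 0.6, 1],
    [-0.0105, 0.034, 0, -0.2, -3, 0.6, 1],
    [-0.01, 0.0345, 0.0005, -0.2, -3, 0.6, 1],
    [-0.0095, 0.0345, 0.001, -0.2, -3, 0.6, 1],
  ],
)

```text
time: 10.52
position: [0.4043, -0.1736, 0.1449]
tool_rot: [0.998, 0.066, 0.022, -0.008]
ft_force: [0.3, 0.9, 0.1]
grip_width: 0.0867
```

```bash
python3 - <<'E'
from h import *
R=downR(TY);rows(np.array([*TILE,.15])-.05*R[:,0],R)
p,d,m=grab("wrist");np.savez("pics/w5.npz",p=p,d=d,**m);X=cloud(d,m)
cv2.imwrite("pics/w5.png",p)
rows(np.array([*TILE,.15])-.05*R[:,0],R)
for lo in(.006,.009):
  t=((X[...,2]>lo)&(X[...,2]<.024)&(d>0)&(np.hypot(X[...,0]-TILE[0],X[...,1]-TILE[1])<.09)).astype(np.uint8)
  for c in cv2.findContours(t,0,2)[0]:
    if cv2.contourArea(c)<200: continue
    P=np.array([ray(m,*q,.014)[:2] for q in c[:,0].astype(float)],np.float32);r=cv2.minAreaRect(P)
    print(np.round(r[0],4),np.round(r[1],4),r[2],c[:,0].mean(0),np.median(X[...,2][t>0]))
print('bench',np.median(X[100:180,50:150,2]))
E
```

```text
rows 1 dist 26.8 total turn [-0.79 -2.53  0.17]
[-0.0116, 0.0234, -0.0059, -0.79, -2.53, 0.17]
rows 1 dist 23.3 total turn [-0.43 -2.66  0.09]
[-0.0135, 0.0181, -0.0056, -0.43, -2.66, 0.09]
[ 0.4457 -0.1936] [0.1095 0.0588] 7.508017539978027 [302.11111111 151.        ] 0.014014392662664939
[ 0.4457 -0.1936] [0.1095 0.0588] 7.508017539978027 [302.11111111 151.        ] 0.014014392662664939
bench -3.98027677122816e-05
```

View pics/w5.png

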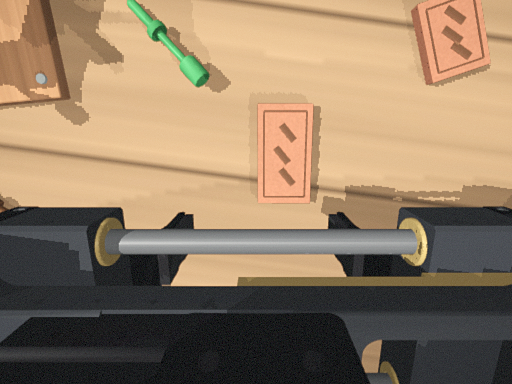

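The long tile is at (285,153), clear of everything near it; the short one is at (450,38). I go down over the long one.

```bash
echo "TILE=np.array([.4457,-.1936]);TY=7.5" >> h.py; python3 - <<'E'
from h import *
R=downR(TY);rows(np.array([*TILE,.05]),R,3)
E
```

```text
rows 3 dist 103.9 total turn [-0.43 -2.66 -0.01]
[0.0107, 0.0069, 0.0322, -0.14, -0.89, -0.0]
[0.0112, 0.0068, 0.0321, -0.14, -0.89, -0.0]
[0.0117, 0.0067, 0.0319, -0.14, -0.89, -0.0]
```

Request:
drive_tool(
  series=[
    [0.0105, 0.007, 0.032, -0.1, -0.9, 0, 1],
    [0.011, 0.007, 0.032, -0.1, -0.9, 0, 1],
    [0.0115, 0.0065, 0.032, -0.1, -0.9, 0, 1],
    [0, 0, 0, 0, 0, 0, 1],
  ],
)

```text
time: 11.08
position: [0.4419, -0.1869, 0.048]
tool_rot: [0.998, 0.066, -0.003, -0.005]
ft_force: [-0.2, -0.1, 0.6]
grip_width: 0.0869
```

```bash
python3 - <<'E'
from h import *
R=downR(TY);rows(np.array([*TILE,.003]),R,3)
print(robot.get_obs()['position'],robot.get_obs()['q'])
E
```

```text
rows 3 dist 45.6 total turn [-0.57  0.28  0.12]
[0.001, 0.0025, 0.015, -0.19, 0.09, 0.04]
[0.001, 0.0025, 0.015, -0.19, 0.09, 0.04]
[0.001, 0.0024, 0.015, -0.19, 0.09, 0.04]
[ 0.44189176 -0.18691528  0.04798127] [-0.63607583  0.64410384  1.92419474  0.0067837   0.58370491  0.7960362 ]
```

Request:
drive_tool(
  series=[
    [0.001, 0.0025, 0.012, -0.2, 0.1, 0.1, 1],
    [0.001, 0.0025, 0.011, -0.2, 0.1, 0, 1],
    [0.001, 0.0025, 0.01, -0.2, 0.1, 0, 1],
    [0, 0, 0.006, 0, 0, 0, 1],
    [0, 0, 0, 0, 0, 0, 1],
  ],
)

```text
time: 11.7
position: [0.4455, -0.1949, 0.0109]
tool_rot: [0.998, 0.065, 0.001, 0.002]
ft_force: [0.2, -0.5, 0.7]
grip_width: 0.0872
```

```bash
python3 - <<'E'
from h import *
R=downR(TY);rows(np.array([*TILE,.002]),R,1)
print(robot.get_obs()['position'],robot.get_obs()['ft_force'])
E
```

```text
rows 1 dist 9.0 total turn [ 0.26 -0.08 -0.03]
[0.0004, -0.0013, 0.0089, 0.26, -0.08, -0.03]
[ 0.44548461 -0.19489701  0.01091243] [ 0.22600151 -0.48502806  0.6676551 ]
```

Request:
drive_tool(
  series=[
    [0.0003, -0.001, 0.005, 0.2, 0, 0, 1],
    [0, 0, 0.003, 0, 0, 0, 1],
    [0, 0, 0, 0, 0, 0, 0.75],
    [0, 0, 0, 0, 0, 0, 0.7],
    [0, 0, 0, 0, 0, 0, 0.65],
  ],
  squeeze=15,
)

```text
time: 12.32
position: [0.4461, -0.1941, 0.0033]
tool_rot: [0.998, 0.065, 0.001, 0.001]
ft_force: [-0.1, -0.7, -0.2]
grip_width: 0.0645
```

Request:
drive_tool(
  series=[
    [0, 0, 0, 0, 0, 0, 0.5],
    [0, 0, 0, 0, 0, 0, 0.5],
    [0, 0, 0, 0, 0, 0, 0.5],
    [0, 0, 0, 0, 0, 0, 0.5],
  ],
  squeeze=20,
)

```text
time: 12.82
position: [0.4459, -0.1939, 0.0033]
tool_rot: [0.998, 0.065, 0.001, 0.001]
ft_force: [-0.4, 0.5, 1.6]
grip_width: 0.0594
```

```bash
python3 - <<'E'
from h import *
R=downR(TY);rows(np.array([*TILE,.002]),R,1)
o=robot.get_obs();print(o['position'],o['ft_force'],o['grip_width'])
E
```

```text
rows 1 dist 1.4 total turn [ 0.09 -0.11 -0.02]
[-0.0001, -0.0003, 0.0013, 0.09, -0.11, -0.02]
[ 0.44588494 -0.19388342  0.00333365] [-0.3661678   0.54290357  1.6120942 ] 0.05943600612679938
```

Request:
drive_tool(
  series=[
    [0, 0, -0.005, 0, 0, 0, 0.5],
    [0, 0, -0.015, 0, 0, 0, 0.5],
    [0, 0, -0.025, 0, 0, 0, 0.5],
    [0, 0, -0.035, 0, 0, 0, 0.5],
  ],
)

```text
time: 13.32
position: [0.4453, -0.1937, 0.0842]
tool_rot: [0.998, 0.065, 0.001, 0.0]
ft_force: [0.4, -0.2, -2.4]
grip_width: 0.0599
```

```bash
python3 - <<'E'
from h import *
o=robot.get_obs();print(o['position'],o['ft_force'],o['grip_width'])
rows(deck(23,.2,85),deckR(12.6),10);print(deck(23,.2,85))
E
```

```text
[ 0.44529209 -0.1937496   0.0841553 ] [ 0.35624977 -0.16215202 -2.40383723] 0.0598617260764419
rows 10 dist 359.0 total turn [ 1.4  29.93 -5.  ]
[0.0153, -0.0303, -0.0116, 0.14, 2.99, -0.5]
[0.0162, -0.0302, -0.0107, 0.14, 2.99, -0.5]
[0.017, -0.0301, -0.0098, 0.14, 2.99, -0.5]
[0.0177, -0.03, -0.0088, 0.14, 2.99, -0.5]
[0.0184, -0.0298, -0.0078, 0.14, 2.99, -0.5]
[0.019, -0.0297, -0.0067, 0.14, 2.99, -0.5]
[0.0196, -0.0295, -0.0056, 0.14, 2.99, -0.5]
[0.0201, -0.0294, -0.0045, 0.14, 2.99, -0.5]
[0.0206, -0.0292, -0.0034, 0.14, 2.99, -0.5]
[0.021, -0.029, -0.0022, 0.14, 2.99, -0.5]
[0.55766544 0.12686215 0.20011216]
```

Request:
drive_tool(
  series=[
    [0.012, -0.022, -0.02, 0, 2.5, -0.5, 0.5],
    [0.015, -0.028, -0.02, 0, 2.5, -0.5, 0.5],
    [0.015, -0.03, -0.018, 0.2, 3, -0.5, 0.5],
    [0.016, -0.03, -0.015, 0.2, 3, -0.5, 0.5],
    [0.017, -0.03, -0.01, 0.2, 3, -0.5, 0.5],
  ],
)

```text
time: 13.95
position: [0.492, -0.0443, 0.1748]
tool_rot: [0.988, 0.087, 0.124, -0.012]
ft_force: [0.1, 1.0, -2.3]
grip_width: 0.0596
```

```bash
python3 - <<'E'
from h import *
o=robot.get_obs();print(o['position'],o['ft_force'],o['grip_width'],o['q'])
rows(deck(23,.2,85),deckR(12.6),7)
E
```

```text
[ 0.49200048 -0.04430025  0.17484757] [ 0.12747432  1.03197991 -2.32671571] 0.05959176935022461 [-0.40467048  0.3562845   1.98348769  0.24309562  0.60775852  0.80409113]
rows 7 dist 185.1 total turn [ 0.8  15.73 -2.4 ]
[0.014, -0.0224, -0.0001, 0.11, 2.25, -0.34]
[0.0141, -0.0224, 0.0005, 0.11, 2.25, -0.34]
[0.0142, -0.0223, 0.0011, 0.11, 2.25, -0.34]
[0.0143, -0.0222, 0.0017, 0.11, 2.25, -0.34]
[0.0143, -0.0221, 0.0023, 0.11, 2.25, -0.34]
[0.0144, -0.022, 0.0029, 0.11, 2.25, -0.34]
[0.0144, -0.0219, 0.0035, 0.11, 2.25, -0.34]
```

Request:
drive_tool(
  series=[
    [0.014, -0.0225, -0.003, 0.1, 2.3, -0.3, 0.5],
    [0.014, -0.0225, -0.003, 0.1, 2.3, -0.3, 0.5],
    [0.014, -0.0225, 0, 0.1, 2.3, -0.3, 0.5],
    [0.0145, -0.022, 0.002, 0.1, 2.3, -0.3, 0.5],
    [0.0145, -0.022, 0.002, 0.1, 2.3, -0.3, 0.5],
  ],
)

```text
time: 14.58
position: [0.5368, 0.0776, 0.1993]
tool_rot: [0.97, 0.099, 0.221, -0.024]
ft_force: [-0.5, 0.2, -2.3]
grip_width: 0.0599
```

```bash
python3 st.py;python3 - <<'E'
from h import *
rows(deck(23,.2,60),deckR(12.6),4)
E
```

```text
t 14.57 deck [ -4.52 -43.21  99.95] turn to deckR [ 0.37  4.32 -1.07] F [-0.5  0.2 -2.3] Fdeck [-1.5  0.3 -1.7] w 59.9
rows 4 dist 65.1 total turn [ 0.28  4.32 -0.89]
[0.0074, -0.011, 0.0094, 0.07, 1.08, -0.22]
[0.0073, -0.011, 0.0095, 0.07, 1.08, -0.22]
[0.0071, -0.011, 0.0097, 0.07, 1.08, -0.22]
[0.007, -0.0109, 0.0098, 0.07, 1.08, -0.22]
```

Request:
drive_tool(
  series=[
    [0.0074, -0.011, 0.006, 0.1, 1.1, -0.2, 0.5],
    [0.0074, -0.011, 0.0085, 0.1, 1.1, -0.2, 0.5],
    [0.007, -0.011, 0.0085, 0.1, 1.1, -0.2, 0.5],
    [0.007, -0.011, 0.0085, 0, 1, -0.2, 0.5],
    [0, 0, 0, 0, 0, 0, 0.5],
  ],
)

```text
time: 15.2
position: [0.5673, 0.1288, 0.183]
tool_rot: [0.96, 0.105, 0.256, -0.029]
ft_force: [0.3, -0.6, -2.6]
grip_width: 0.0596
```

```bash
cat > w.py <<'E'
from h import *
import sys
p,d,m=grab("wrist");np.savez(sys.argv[1]+".npz",p=p,d=d,**m);cv2.imwrite(sys.argv[1]+".png",p)
E
python3 st.py; python3 w.py pics/w6; python3 st.py
```

```text
t 15.2 deck [ 2.294e+01 -1.000e-02  6.522e+01] turn to deckR [ 0.06  0.15 -0.25] F [ 0.3 -0.6 -2.6] Fdeck [-1.2 -0.7 -2.3] w 59.6
t 15.25 deck [22.95 -0.41 65.54] turn to deckR [ 0.09  0.14 -0.27] F [ 1.1 -0.  -2. ] Fdeck [-0.1 -0.2 -2.3] w 59.6
```

View pics/w6.png

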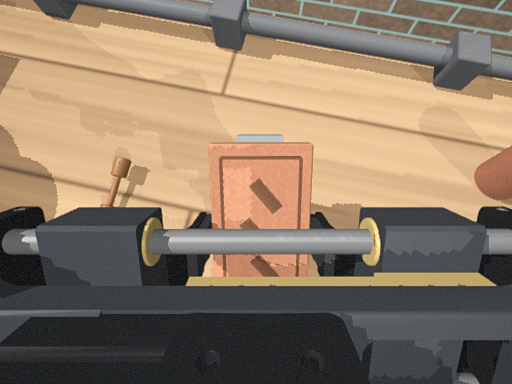

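The tile is held squarely with its upper end at row ~143; the hook peeks out beyond at (260,138). I measure its exact pose in the grip.

```bash
cat > tl.py <<'E'
from h import *
import sys
p,d,m=load(sys.argv[1]);zt=float(sys.argv[2]);X=cloud(d,m);L=indeck(X.reshape(-1,3)).reshape(X.shape)
s=(d>0)&(abs(L[...,2]-zt)<7)&(abs(L[...,1])<45)&(abs(L[...,0])<110);s[212:]=False
P=L[s];print(len(P));A=np.c_[P[:,:2],np.ones(len(P))];c=np.linalg.lstsq(A,P[:,2],rcond=None)[0];print('tilt deg x,y',np.degrees(c[:2]).round(2),'z0',c[2].round(2))
print('x upper',np.percentile(P[:,0],[98,99.5]).round(2))
E=[]
for x in np.arange(np.percentile(P[:,0],1)+3,np.percentile(P[:,0],99)-4,3):
    k=P[abs(P[:,0]-x)<1.5]
    if len(k)>10:E.append((x,k[:,1].min(),k[:,1].max()))
E=np.array(E);
for j in(1,2):a=np.polyfit(E[:,0],E[:,j],1);print('edge yaw deg',round(57.3*a[0],2),'y mean',E[:,j].mean().round(2))
k=[]
for y in range(-26,27,3):
    q=P[abs(P[:,1]-y)<1.5]
    if len(q):k.append((y,q[:,0].max()))
k=np.array(k);a=np.polyfit(k[:,0],k[:,1],1);print('upper edge: yaw',round(-57.3*a[0],2),'x at y=0',a[1].round(2))
E
python3 tl.py pics/w6.npz 76
```

```text
7034
tilt deg x,y [-0.59 -0.05] z0 76.47
x upper [77.15 77.63]
edge yaw deg -0.21 y mean -30.35
edge yaw deg 0.31 y mean 29.2
upper edge: yaw -0.14 x at y=0 77.65
```

Request:
drive_tool(
  series=[
    [0, -0.0003, 0.008, 0, 0.3, -0.2, 0.5],
    [0, -0.0003, 0.009, 0, 0, 0, 0.5],
    [0, 0, 0.009, 0, 0, 0, 0.5],
    [0, 0, 0.008, 0, 0, 0, 0.5],
    [0, 0, 0, 0, 0, 0, 0.5],
  ],
)

```text
time: 15.88
position: [0.584, 0.1322, 0.1537]
tool_rot: [0.96, 0.106, 0.259, -0.028]
ft_force: [-0.4, -0.0, -1.9]
grip_width: 0.0599
```

```bash
python3 st.py
```

```text
t 15.88 deck [23.06 -0.41 31.37] turn to deckR [ 0.11 -0.16 -0.13] F [-0.4 -0.  -1.9] Fdeck [-1.3  0.  -1.5] w 59.9
```

Request:
drive_tool(
  series=[
    [0, -0.0003, 0.0015, 0, 0, 0, 0.5],
    [0, 0, 0.0015, 0, 0, 0, 0.5],
    [-0.002, 0, 0, 0, 0, 0, 0.5],
    [-0.003, 0, 0, 0, 0, 0, 0.5],
    [-0.002, 0, 0, 0, 0, 0, 0.5],
  ],
)

```text
time: 16.5
position: [0.5801, 0.1316, 0.1489]
tool_rot: [0.959, 0.106, 0.26, -0.028]
ft_force: [1.2, 1.4, -1.5]
grip_width: 0.0599
```

```bash
python3 st.py
```

```text
t 16.5 deck [17.24 -0.18 29.22] turn to deckR [ 0.15 -0.32 -0.14] F [ 1.2  1.4 -1.5] Fdeck [ 0.5  1.1 -2.1] w 59.9
```

Request:
drive_tool(
  series=[
    [-0.003, 0, 0.0003, 0, 0, 0, 0.5],
    [-0.004, 0, 0.0003, 0, 0, 0, 0.5],
    [-0.004, 0, 0, 0, 0, 0, 0.5],
    [-0.004, 0, 0, 0, 0, 0, 0.5],
    [0, 0, 0, 0, 0, 0, 0.5],
  ],
  squeeze=25,
)

```text
time: 17.12
position: [0.5681, 0.1287, 0.1411]
tool_rot: [0.959, 0.106, 0.26, -0.028]
ft_force: [2.3, 2.4, 1.7]
grip_width: 0.0596
```

```bash
python3 st.py
```

```text
t 17.12 deck [ 2.68 -0.34 28.6 ] turn to deckR [ 0.17 -0.35 -0.13] F [2.3 2.4 1.7] Fdeck [3.3 1.8 0.1] w 59.6
```

Request:
drive_tool(
  series=[
    [-0.003, 0, 0, 0, 0, 0, 0.5],
    [-0.003, -0.0003, 0, 0, 0, 0, 0.5],
    [-0.001, 0, 0, 0, 0, 0, 0.5],
    [0, 0, 0, 0, 0, 0, 0.5],
  ],
)

```text
time: 17.62
position: [0.5622, 0.1275, 0.1375]
tool_rot: [0.959, 0.106, 0.26, -0.028]
ft_force: [4.1, -0.0, 3.8]
grip_width: 0.0596
```

```bash
python3 st.py; python3 w.py pics/w7; python3 tl.py pics/w7.npz 40; python3 st.py
```

```text
t 17.62 deck [-4.32 -0.21 28.48] turn to deckR [ 0.19 -0.34 -0.1 ] F [ 4.1 -0.   3.8] Fdeck [ 5.4 -1.   1.3] w 59.6
7029
tilt deg x,y [-0.51 -0.1 ] z0 39.43
x upper [49.79 50.31]
edge yaw deg -0.16 y mean -30.49
edge yaw deg 0.32 y mean 29.03
upper edge: yaw -0.03 x at y=0 50.33
t 17.68 deck [-4.47 -0.21 28.44] turn to deckR [ 0.19 -0.33 -0.09] F [3.3 1.1 3.3] Fdeck [4.6 0.4 1.1] w 59.7
```

View pics/w7.png

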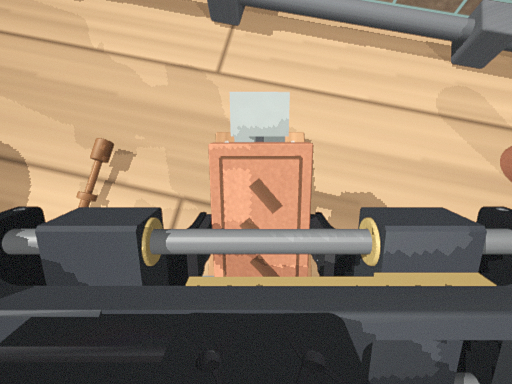

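The hook is clear of the tile: upper end at deck x ≈ 50.3, overhang from 54. Now I lower it.

Request:
drive_tool(
  series=[
    [0, -0.0004, 0.003, 0, 0, 0, 0.5],
    [0, -0.0004, 0.004, 0, 0, 0, 0.5],
    [0, 0, 0.004, 0, 0, 0, 0.5],
    [0, 0, 0.004, 0, 0, 0, 0.5],
    [0, 0, 0, 0, 0, 0, 0.5],
  ],
)

```text
time: 18.3
position: [0.5687, 0.1301, 0.1236]
tool_rot: [0.96, 0.106, 0.259, -0.028]
ft_force: [3.3, 1.0, 2.8]
grip_width: 0.0595
```

```bash
python3 st.py
```

```text
t 18.3 deck [-5.31  0.9  13.04] turn to deckR [ 0.14 -0.23 -0.11] F [3.3 1.  2.8] Fdeck [4.4 0.2 0.7] w 59.5
```

Request:
drive_tool(
  series=[
    [0.0003, 0, 0.002, 0, 0, 0, 0.5],
    [0.0003, 0.0002, 0.0015, 0, 0, 0, 0.5],
    [0, 0, 0.0012, 0, 0, 0, 0.5],
    [0, 0, 0.0012, 0, 0, 0, 0.5],
    [0, 0, 0, 0, 0, 0, 0.5],
  ],
)

```text
time: 18.92
position: [0.5718, 0.1308, 0.119]
tool_rot: [0.96, 0.106, 0.259, -0.028]
ft_force: [2.8, 1.0, 3.3]
grip_width: 0.0599
```

```bash
python3 st.py
```

```text
t 18.93 deck [-4.92  0.91  7.4 ] turn to deckR [ 0.11 -0.22 -0.1 ] F [2.8 1.  3.3] Fdeck [4.2 0.4 1.3] w 59.9
```

Request:
drive_tool(
  series=[
    [0, 0.0003, 0.001, 0, 0, 0, 0.5],
    [0, 0, 0.001, 0, 0, 0, 0.5],
    [0, 0, 0.001, 0, 0, 0, 0.5],
    [0, 0, 0, 0, 0, 0, 0.5],
  ],
)

```text
time: 19.42
position: [0.5733, 0.1308, 0.1163]
tool_rot: [0.96, 0.106, 0.259, -0.028]
ft_force: [3.6, 0.6, 3.8]
grip_width: 0.06
```

```bash
python3 st.py
```

```text
t 19.43 deck [-4.9   0.55  4.38] turn to deckR [ 0.12 -0.22 -0.1 ] F [3.6 0.6 3.8] Fdeck [ 5.1 -0.2  1.4] w 60.0
```

Request:
drive_tool(
  series=[
    [0, 0, 0.0006, 0, 0, 0, 0.5],
    [0, 0, 0.0006, 0, 0, 0, 0.5],
    [0, 0, 0, 0, 0, 0, 0.5],
  ],
)

```text
time: 19.8
position: [0.5738, 0.1309, 0.1154]
tool_rot: [0.96, 0.106, 0.259, -0.028]
ft_force: [2.6, 0.4, 4.3]
grip_width: 0.0595
```

```bash
python3 st.py
```

```text
t 19.8 deck [-4.94  0.54  3.29] turn to deckR [ 0.13 -0.22 -0.1 ] F [2.6 0.4 4.3] Fdeck [ 4.4 -0.2  2.4] w 59.5
```

Request:
drive_tool(
  series=[
    [0, 0, 0.0005, 0, 0, 0, 0.5],
    [0, 0, 0, 0, 0, 0, 0.5],
  ],
)

```text
time: 20.05
position: [0.5739, 0.1309, 0.1153]
tool_rot: [0.959, 0.106, 0.259, -0.028]
ft_force: [0.9, 0.2, 7.9]
grip_width: 0.0595
```

```bash
python3 st.py
```

```text
t 20.05 deck [-4.95  0.52  3.23] turn to deckR [ 0.14 -0.24 -0.1 ] F [0.9 0.2 7.9] Fdeck [ 4.7 -0.   6.4] w 59.5
```

Request:
drive_tool(
  series=[
    [0.001, 0, -0.0003, 0, 0, 0, 0.5],
    [0.0025, 0, 0, 0, 0, 0, 0.5],
    [0.003, 0, 0, 0, 0, 0, 0.5],
    [0.0025, 0, 0, 0, 0, 0, 0.5],
    [0, 0, 0, 0, 0, 0, 0.5],
  ],
)

```text
time: 20.68
position: [0.5804, 0.1324, 0.1192]
tool_rot: [0.96, 0.106, 0.258, -0.028]
ft_force: [-1.5, -1.0, 5.2]
grip_width: 0.0592
```

```bash
python3 st.py
```

```text
t 20.68 deck [2.84 0.54 3.23] turn to deckR [ 0.14 -0.12 -0.1 ] F [-1.5 -1.   5.2] Fdeck [ 1.1 -0.7  5.4] w 59.2
```

Request:
drive_tool(
  series=[
    [0.001, 0, 0, 0, 0, 0, 0.5],
    [0.001, 0, 0, 0, 0, 0, 0.5],
    [0.001, 0, 0, 0, 0, 0, 0.5],
    [0, 0, 0, 0, 0, 0, 0.5],
  ],
)

```text
time: 21.18
position: [0.5831, 0.133, 0.1208]
tool_rot: [0.96, 0.107, 0.258, -0.028]
ft_force: [-4.4, -3.2, 5.8]
grip_width: 0.0594
```

```bash
python3 st.py
```

```text
t 21.18 deck [6.   0.55 3.22] turn to deckR [ 0.13 -0.13 -0.1 ] F [-4.4 -3.2  5.8] Fdeck [-1.4 -2.1  7.6] w 59.4
```

Request:
drive_tool(
  series=[
    [0.0006, 0, -0.0002, 0, 0, 0, 0.5],
    [0.0006, 0, 0, 0, 0, 0, 0.5],
    [0, 0, 0, 0, 0, 0, 0.5],
  ],
)

```text
time: 21.55
position: [0.584, 0.1332, 0.1213]
tool_rot: [0.96, 0.106, 0.258, -0.028]
ft_force: [-4.3, -3.7, 3.3]
grip_width: 0.0603
```

```bash
python3 st.py
```

```text
t 21.55 deck [7.08 0.57 3.23] turn to deckR [ 0.12 -0.11 -0.11] F [-4.3 -3.7  3.3] Fdeck [-2.7 -2.6  5.3] w 60.3
```

Request:
drive_tool(
  series=[
    [0.0006, 0, -0.0001, 0, 0, 0, 0.5],
    [0, 0, 0, 0, 0, 0, 0.5],
  ],
)

```text
time: 21.8
position: [0.584, 0.1332, 0.1214]
tool_rot: [0.96, 0.106, 0.258, -0.028]
ft_force: [-4.4, -3.7, 1.7]
grip_width: 0.0599
```

```bash
python3 st.py
```

```text
t 21.8 deck [7.12 0.54 3.24] turn to deckR [ 0.12 -0.06 -0.11] F [-4.4 -3.7  1.7] Fdeck [-3.6 -2.7  4. ] w 59.9
```

Request:
drive_tool(
  series=[
    [0, 0.0002, -0.0002, 0, 0, 0, 0.5],
    [0, 0.0002, 0, 0, 0, 0, 0.5],
    [0, 0, 0, 0, 0, 0, 0.5],
  ],
  squeeze=5,
)

```text
time: 22.18
position: [0.5841, 0.1332, 0.1214]
tool_rot: [0.96, 0.107, 0.258, -0.029]
ft_force: [-4.4, -4.7, -2.6]
grip_width: 0.0598
```

```bash
python3 st.py
```

```text
t 22.18 deck [7.14 0.55 3.25] turn to deckR [ 0.06 -0.04 -0.12] F [-4.4 -4.7 -2.6] Fdeck [-5.9 -3.6  0.4] w 59.8
```

Request:
drive_tool(
  series=[
    [0, 0, 0, 0, 0, 0, 0.72],
    [0, 0, 0, 0, 0, 0, 0.75],
    [0, 0, 0, 0, 0, 0, 0.8],
    [0, 0, 0, 0, 0, 0, 0.9],
    [0, 0, 0, 0, 0, 0, 0.95],
  ],
)

```text
time: 22.8
position: [0.5856, 0.1332, 0.1227]
tool_rot: [0.959, 0.107, 0.259, -0.028]
ft_force: [-0.3, 0.5, -1.0]
grip_width: 0.0795
```

```bash
python3 st.py; python3 w.py pics/w8; python3 tl.py pics/w8.npz 14
```

```text
t 22.8 deck [9.1  0.15 3.65] turn to deckR [ 0.12 -0.24 -0.1 ] F [-0.3  0.5 -1. ] Fdeck [-0.6  0.6 -0.7] w 79.5
5569
tilt deg x,y [-0.53 -0.14] z0 14.44
x upper [60.53 61.66]
edge yaw deg -0.24 y mean -29.62
edge yaw deg 0.23 y mean 29.84
upper edge: yaw -6.16 x at y=0 60.25
```

Request:
drive_tool(
  series=[
    [0, 0, -0.004, 0, 0, 0, 1],
    [0, 0, -0.01, 0, 0, 0, 1],
    [0, 0, -0.015, 0, 0, 0, 1],
    [0, 0, -0.018, 0, 0, 0, 1],
    [0, 0, -0.018, 0, 0, 0, 1],
  ],
)

```text
time: 23.48
position: [0.5529, 0.1258, 0.1793]
tool_rot: [0.96, 0.106, 0.259, -0.028]
ft_force: [-1.1, 0.1, -0.5]
grip_width: 0.0872
```

Request:
drive_tool(
  series=[
    [-0.01, 0, -0.018, 0, 0, 0, 1],
    [-0.018, 0, -0.018, 0, 0, 0, 1],
    [-0.018, 0, -0.018, 0, 0, 0, 1],
    [-0.018, 0, -0.018, 0, 0, 0, 1],
    [-0.018, 0, -0.018, 0, 0, 0, 1],
  ],
)

```text
time: 24.1
position: [0.4392, 0.1005, 0.2156]
tool_rot: [0.96, 0.106, 0.259, -0.028]
ft_force: [-0.2, 0.3, 0.1]
grip_width: 0.087
```

```bash
python3 st.py; python3 - <<'E'
from h import *
p,d,m=grab("wrist");np.savez("pics/w9.npz",p=p,d=d,**m)
q,e,k=grab("side");t,_,_=grab("top")
cv2.imwrite("pics/w9.png",np.hstack([cv2.resize(p[20:260,140:380],(400,400),interpolation=2),cv2.resize(q[205:305,170:270],(400,400),interpolation=2)]))
for n,b in(("side0",q),("top0",t)):
    a=cv2.imread(f"pics/{n}.png");print(n,[int(np.abs(a.astype(int)-b).max(2)[s].max()) for s in ((slice(140,155),slice(245,265)),)])
L=indeck(cloud(d,m).reshape(-1,3)).reshape(d.shape+(3,))
k=(d>0)&(abs(L[...,2]-38)<6)&(abs(L[...,1])<16)&(L[...,0]<-35)&(L[...,0]>-70)
print('jaw x',np.percentile(L[k][:,0],[2,98]) if k.any() else None)
h=(d>0)&(abs(L[...,2]-72)<6)&(abs(L[...,0]+86)<25)&(abs(L[...,1]-50)<20)
print('pin head',h.sum(),np.percentile(L[h],[3,97],axis=0).round(1).tolist() if h.any() else None)
E
python3 tl.py pics/w9.npz 14
```

```text
t 24.1 deck [-74.38   0.7  159.11] turn to deckR [ 0.13 -0.23 -0.1 ] F [-0.2  0.3  0.1] Fdeck [-0.1  0.4  0.2] w 87.0
side0 [18]
top0 [16]
jaw x [-56.33920203 -48.32134525]
pin head 333 [[-94.5, 41.8, 67.9], [-77.8, 59.0, 75.1]]
5348
tilt deg x,y [ 0.22 -0.27] z0 14.14
x upper [56.76 60.2 ]
edge yaw deg 0.08 y mean -29.33
edge yaw deg 0.08 y mean 29.56
upper edge: yaw -1.26 x at y=0 60.61
```

View pics/w9.png

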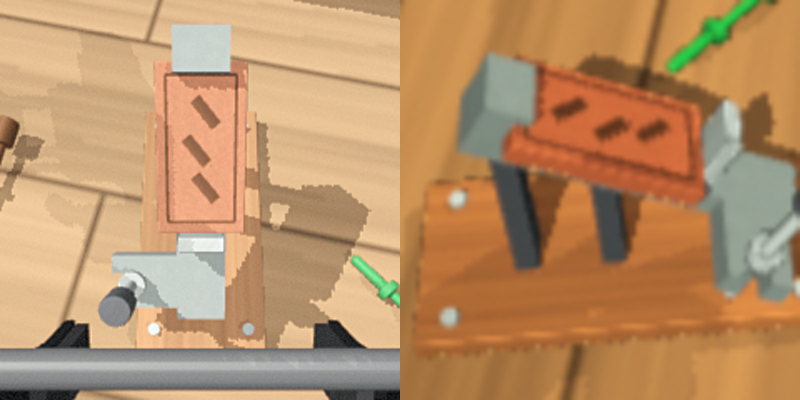

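The tile lies flat and square, its upper end under the hook (left crop (200,70)) and the jaw against its lower end (200,240). The pin stands in the notch (120,300), and the robot is clear.

```bash
python3 -c "
from rig import robot
robot.hand_in()"
```

```text
the job is handed in; nothing more can be done
```

I parked the pin and set the long tile home on the easel, then handed the job in at about 24 s of the 66 s allowed. No verdict is reported, so what follows rests on my own last checks.

- **Pin:** I drew it from the bore and parked it upright in the side notch. The collar touched down at about 7 N, and the last view shows the head at deck x ≈ -86, y ≈ 50.
- **Tile:** I gripped it across its width at 15–25 N. It pushed the jaw back about 24 mm, went down slowly to first touch (about 5 N) and slid up until it stalled at the stop. I then released it and backed off.
- **Last look:** The jaw face is at deck x = -48.3 mm, which matches a tile at home (-48). The tile's y centre is within about 0.2 mm and its yaw is about 0.1°. It lies flat to within 0.3°, face up.
- **Checks that disagreed:** The upper edge read x ≈ 60.6 mm from above, but the hook hides its middle, so I relied on the stall and the jaw position. A sideways force of about 3 N built up just before release. The tile was still centred and square afterwards.
- **Other objects:** I never touched the short tile, beaker or brush. My before/after comparison covered only one small patch of each picture, so they were not measured again.

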